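Extend the yellow funnel boom by one hole

ROBOT

A 7-joint arm with a two-finger parallel gripper is mounted at the origin on the work surface. World frame = base frame: x ahead of the robot, y to its left, z up, the work surface at z = 0. Lengths are in m, angles in rad, forces in N, time in s.
With the tool pointing down it reaches from about 0.4 to 0.9 m from the base axis. Payload 5.5 kg.
Tool frame: the origin (TCP) lies at the very end of the fingers, on their centre line; the grasp point (between the pads) lies 19 mm behind it; z points along the fingers, y is the line along which they close (so a half turn about z gives the same grasp; the last joint's range is limited). The gripper opens to 85 mm and grips with 20 to 120 N. Pads are 22 mm wide; open, the fingers measure 114 mm over their backs; the gripper's body (76 mm by 85 mm) begins 54 mm behind the grasp point. The pads swing forward as they close: fully open they stand 13 mm farther back than shut.
Start: joints at [1.411, 0.501, -0.427, 1.55, 0.221, 1.138, -0.21], TCP at [0.267, -0.593, 0.231] pointing down, gripper open.
Joint ranges: [-2.88, 2.88], [-0.31, 2.03], [-1.54, 1.56], [0.2, 2.42], [-1.41, 4.55], [0.19, 2.02], [-2.57, 2.57]. Speed limits (rad/s): [2.57, 2.57, 3.14, 3.14, 3.14, 3.14, 3.14].

INTERFACE

Orientations are given as [roll, pitch, yaw] about the fixed x, y, z axes, in that order (R = Rz(yaw) Ry(pitch) Rx(roll)).
In Python, from plant import arm, fingers, solver, readout, eyes, job gives the robot as it stands. Calls block until the motion is done:
- arm.move_ptp(position, orientation): joint-space move of the TCP to a pose.
- arm.line_to(position, rotation=None, max_speed=0.15, threshold=None): straight line of the TCP; rotation=None keeps the orientation; max_speed is the mean speed in m/s. With threshold (N) it stops when the force on the tool has changed by that much, and returns True; else False.
- arm.move_joints(angles): joint-space move.
- fingers.move_gripper(opening, squeeze=None): finger opening in m; squeeze is the grip in N (None keeps the last); returns when the fingers have stopped.
- arm.hold(seconds).
- solver.ik(position, orientation): joint angles nearest the present ones, or None.
- readout.read_state(): the state.
- eyes.grab_frame(name): name is "side" or "top" or "wrist"; returns the picture (420x560x3 uint8, blue, green, red); there is no depth.
- eyes.camera_info(name): a dict with "K" (3x3 intrinsics, pixels), "k1" (the pictures are not rectified: a ray, as slopes to the right and down, at radius r is drawn at 1 + k1 r^2 times it, then the intrinsics apply), "pose" (4x4, takes a point from camera to world coordinates). Camera axes: x right, y up, looking along -z (the intrinsics and any distortion apply to the point x, -y, -z); pixel columns grow to the right and rows downward; lengths in m; the calibration is good to about 2 mm. A picture is of the moment at which its call begins: read the wrist's pose just before it. camera_info takes no time and is no camera call; for the wrist camera it gives the pose at the moment of the call.
A pose or a line that the arm cannot do raises arm.PlanningError and nothing moves.
- job.sign_off(): hands the job in; it is judged then, once.
The state is a dict: "t": time; "joint_positions": joint angles; "dq": joint speeds; "effort": joint torques, N m; "ee_pos": TCP position; "tcp_rot": TCP orientation; "force": force on the tool from outside, world axes, zero at the start; "wrist_torque": the same for the moment, N m; "opening": finger opening in m; "grasp_force": force on a finger pad.
Only numpy, scipy, OpenCV 4.12 (cv2) and the standard library are available. Lean on these libraries where they do the work, as an engineer would, in place of code of your own. Each camera call takes 0.05 s, during which the arm holds its last target. There are 200 camera calls.

TASK

Extend the boom with the yellow button by one hole so that its funnel stands over the foil dish: press the yellow button down, slide it along its slot towards the funnel, and let it pop fully up in the next hole. Leave the blue boom as it is and do not shift the dish.

Things in the scene. Friction and masses are not known exactly. Their poses are not given: they have to be found in the camera images.
- yellow_cup (a point): Centre of the yellow button's flat floor, 95 mm above the bench; y axis level along the tube towards the funnel, z up. Floor 40 mm wide (x, open sides); at both y ends a lip 6 mm thick, 16 mm above the floor, 58 mm clear between them for closed fingertips to press and push. Sprung: sinks 8 mm at most (2.5 N to start, 5 N at bottom); unlocks when more than 6 mm down. Fixed tube top: 80 mm.
- yellow_tube (a joint): Extension (m) of the yellow boom's inner tube, with button and white funnel, along the button's y. Holes at 0 (start, 5 mm play), 0.070 (the next one, wanted), 0.140; they show as dark rounds in the slot. Slides at 3 to 4 N and stays put. Between holes the button stays down by itself, 6 mm low, pressed or not; free to rise within 5 mm of a hole, it pops up and locks.
- dish: Loose rectangular foil dish, 80 x 96 x 24 mm, 60 g, on the bench beyond the yellow boom's end, where the funnel comes when extended by one hole. Origin at the centre of its underside, z up, y along its 96 mm. The funnel (76 mm across, top 96 mm above the bench) passes 12 mm over its rim; the dish need not be touched.
- blue_cup (a point): Centre of the floor of the blue button on a second, equal boom, to be left alone; shape and axes as the yellow one. Stands about 200 mm nearer to or farther from the robot than the yellow boom, roughly parallel. Each boom is a fixed aluminium tube 44 mm wide and 260 mm long with a dark slot along its top.
Not all that is in view belongs to the job. What is shaped like the dish but green or purple is not meant.

How it is judged:
By the outcome, as a careful person would: the job done as asked, in the order asked, and still so for the second after the job is handed in, with the robot touching nothing.
It also fails if it takes over 29 s, if anything falls off the work surface, if the arm or the gripper's body presses on something with over 40 N, if the wrist force passes 120 N, or if a joint passes its speed limit or range.

## Working session

There is one attempt and no reset: what is moved stays moved. The work goes in short steps, each a Python script; the robot and the scene stay as the last script left them, time stands still between calls to the robot, and variables do not carry over. Pictures are saved under pics/ and viewed, at most 10 in all, crops included, and the job is handed in when it is done.

```bash
mkdir -p pics; ls; cat > h.py <<'E'
import numpy as np, cv2
from plant import arm, fingers, solver, readout, eyes, job
def pix2z(name,uv,z,info=None):
    i=info or eyes.camera_info(name); K=np.array(i["K"]);T=np.array(i["pose"])
    p=cv2.undistortPoints(np.array(uv,float).reshape(-1,1,2),K,np.array([i["k1"],0,0,0.]))[:,0]
    d=np.c_[p[:,0],-p[:,1],-np.ones(len(p))]@T[:3,:3].T
    o=T[:3,3]; return o+d*((z-o[2])/d[:,2])[:,None]
def proj(name,P):
    i=eyes.camera_info(name);T=np.array(i["pose"]);c=(np.array(P,float).reshape(-1,3)-T[:3,3])@T[:3,:3]
    return cv2.projectPoints(c*[1,-1,-1],np.zeros(3),np.zeros(3),np.array(i["K"]),np.array([i["k1"],0,0,0.]))[0][:,0]
E
python3 - <<'E'
from h import *
for n in("top","side"):
    cv2.imwrite(f"pics/{n}1.png",eyes.grab_frame(n)); i=eyes.camera_info(n); print(n,np.round(i["pose"],3).tolist(),i["K"][0][0],i["k1"])
s=readout.read_state(); print(s["t"],s["ee_pos"],s["tcp_rot"],s["opening"])
E
```

```text
pics
top [[0.005, 0.984, -0.175, 0.349], [-1.0, 0.011, 0.029, 0.13], [0.031, 0.175, 0.984, 1.189], [0.0, 0.0, 0.0, 1.0]] 466.7682510377263 0.005922974168049562
side [[0.848, 0.309, -0.43, 0.184], [-0.529, 0.463, -0.711, -0.486], [-0.021, 0.83, 0.557, 0.549], [0.0, 0.0, 0.0, 1.0]] 400.22680370503474 -0.12020355805325672
0.1 [ 0.26641123 -0.59219225  0.23033355] [-3.13977744e+00 -6.94026509e-05  4.22822726e-01] 0.08553063062269725
```

View pics/top1.png

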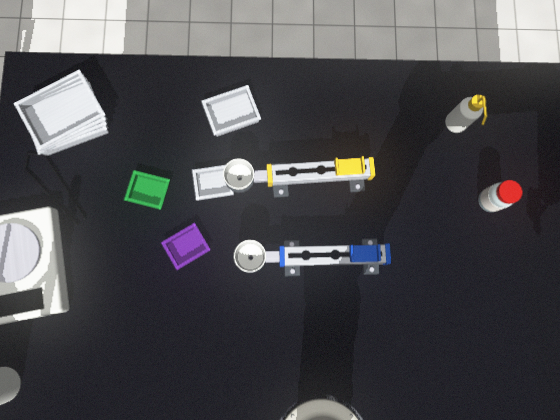

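View pics/side1.png

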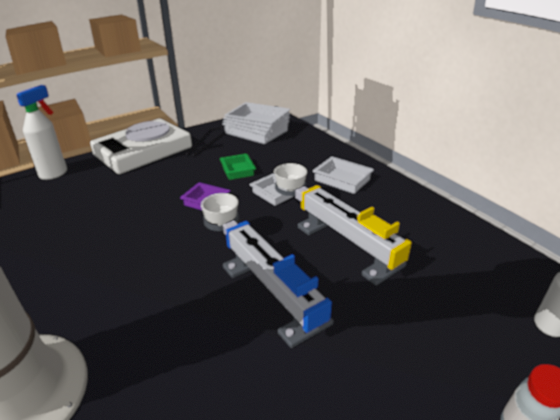

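Top view: the yellow button is at about (350,167), its funnel at (239,174), and the slot holes at about (320,170) and (293,172). The blue button is at (366,254). Dish candidates are silver (212,182), silver (231,110), the silver stack (65,110), green (148,190) and purple (186,246). The one at (212,182) fits, because it lies right beyond the yellow boom's end. I'll confirm that in an enlarged crop.

```bash
python3 - <<'E'
from h import *
im=cv2.imread("pics/top1.png")[140:220,185:385]
cv2.imwrite("pics/crop1.png",cv2.resize(im,None,fx=4,fy=4,interpolation=cv2.INTER_CUBIC))
im=cv2.imread("pics/side1.png")[160:290,240:420]
cv2.imwrite("pics/crop2.png",cv2.resize(im,None,fx=4,fy=4,interpolation=cv2.INTER_CUBIC))
E
```

```text
(no output)
```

View pics/crop1.png

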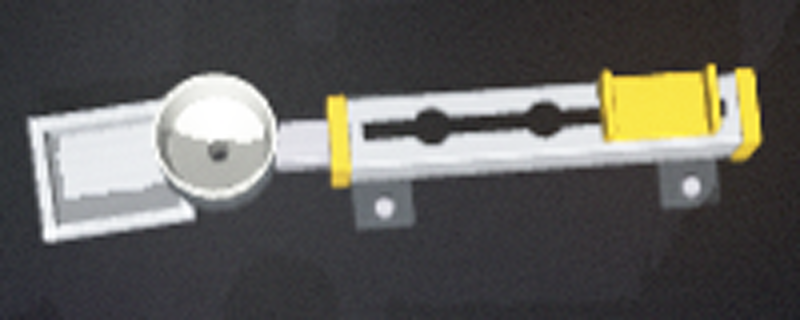

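View pics/crop2.png

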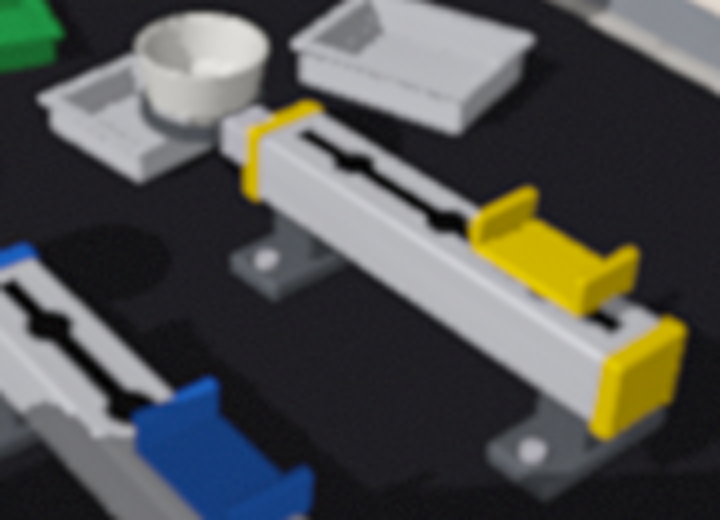

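The crop shows the silver dish partly under the white funnel of the yellow boom, holes at (433,126) and (545,118), and lips at x≈605 and 713, so this is the right dish. Next I compute positions.

```bash
python3 - <<'E'
from h import *
f=lambda pts,o:np.array([[o[0]+(x+.5)/4-.5,o[1]+(y+.5)/4-.5] for x,y in pts])
t=(185,140);s=(240,160)
r=lambda a:print(np.round(a,4).tolist())
H=pix2z("top",f([(433,126),(545,118)],t),.080);r(H)
r(pix2z("side",f([(353,163),(450,220)],s),.080))
L=pix2z("top",f([(605,104),(712,98)],t),.111);r(L); r([L.mean(0)])
# side lips' top corners: front lip far-left/right, back lip
S=pix2z("side",f([(477,226),(530,190),(583,283),(632,250)],s),.111);r(S);r([S.mean(0)])
r(pix2z("top",f([(214,130)],t),.096)); 
d=H[0]-H[1];print(np.linalg.norm(d),np.linalg.norm(L[0]-L[1]),"dir",np.degrees(np.arctan2(d[1],d[0])))
r(pix2z("top",f([(338,140),(748,113)],t),.082))
r(H[1]-d/np.linalg.norm(d)*.07)
r(pix2z("top",f([(30,120),(45,240),(192,215)],t),.024))
# ik over yaw choices
c=L.mean(0)
E
```

```text
[[0.6517, 0.072, 0.08], [0.6578, 0.003, 0.08]]
[[0.6521, 0.0744, 0.08], [0.6602, 0.0044, 0.08]]
[[0.6583, -0.0296, 0.111], [0.6629, -0.0942, 0.111]]
[[0.6606, -0.0619, 0.111]]
[[0.6361, -0.039, 0.111], [0.6784, -0.0303, 0.111], [0.6461, -0.0996, 0.111], [0.6834, -0.094, 0.111]]
[[0.661, -0.0657, 0.111]]
[[0.6431, 0.205, 0.096]]
0.06926674894365925 0.0647864107550686 dir 94.99005221869963
[[0.6416, 0.1302, 0.082], [0.6621, -0.1223, 0.082]]
[0.6638, -0.0667, 0.08]
[[0.6674, 0.3276, 0.024], [0.5891, 0.3151, 0.024], [0.6064, 0.2226, 0.024]]
```

```bash
python3 - <<'E'
from h import *
print(np.round(pix2z("top",[(510,192),(478,103)],.15),3).tolist())
u=np.array([np.cos(np.radians(95)),np.sin(np.radians(95)),0]); C=np.array([.6615,-.065,0])
o=[np.pi,0,np.radians(5)]
fingers.move_gripper(0.0,20)
arm.move_ptp([.40,-.30,.30],o)
arm.move_ptp(C+[0,0,.135],o)
s=readout.read_state();f0=s["force"];print(s["t"],s["ee_pos"],s["tcp_rot"],f0,s["opening"])
cv2.imwrite("pics/top2.png",eyes.grab_frame("top"));a=eyes.grab_frame("side")
cv2.imwrite("pics/side2.png",cv2.resize(a[150:300,260:440],None,fx=4,fy=4,interpolation=cv2.INTER_CUBIC))
E
```

```text
[[0.59, -0.427, 0.15], [0.807, -0.367, 0.15]]
3.5583 [ 0.66151145 -0.06740742  0.13544132] [ 3.14004272e+00 -2.22510892e-04  8.47083460e-02] [-0.59093995  0.04286421  0.75062261] 0.00039662910661556546
```

View pics/side2.png

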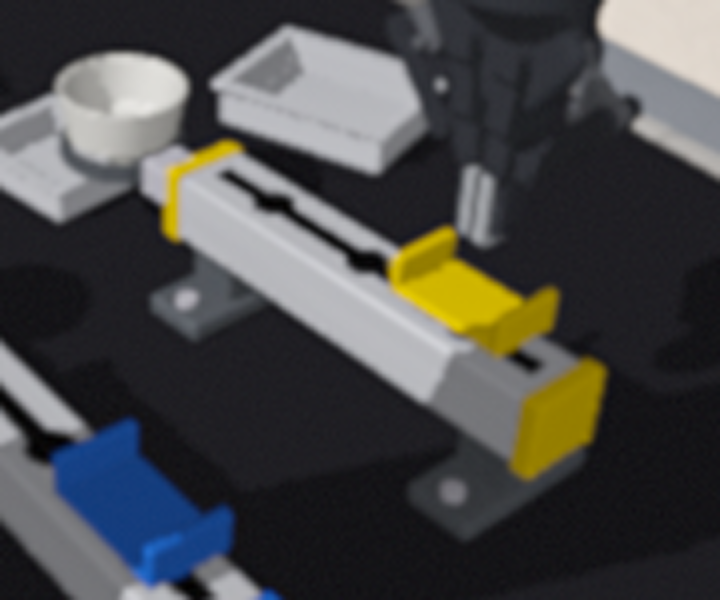

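The closed fingertips, at crop (482,243), stand about 40 mm above the centre of the yellow cup (475,295), aligned between the lips. Now I press.

```bash
python3 - <<'E'
from h import *
def p(m,r=None):
    s=readout.read_state();print(m,r,round(s["t"],2),np.round(s["ee_pos"],4),np.round(s["force"]-f0,2));return s
C=np.array([.6615,-.065,0])
f0=readout.read_state()["force"]
arm.line_to(C+[0,0,.104],max_speed=.06); s=p("near"); f0=s["force"]
r=arm.line_to(C+[0,0,.088],max_speed=.015,threshold=2.0); s=p("touch",r)
if r:
    arm.line_to(C+[0,0,min(s["ee_pos"][2],.0955)-.0072],max_speed=.02); p("pressed")
    arm.hold(.1); p("hold")
E
```

```text
near None 4.33 [ 0.6615 -0.0648  0.1038] [-0.39  0.33  0.12]
touch True 5.03 [ 0.6615 -0.065   0.0934] [ 0.27 -0.26  2.35]
pressed None 5.53 [ 0.6616 -0.0651  0.0871] [-2.04 -0.71 10.5 ]
hold None 5.63 [ 0.6616 -0.065   0.0871] [-2.49 -0.7  10.4 ]
```

```bash
python3 - <<'E'
from h import *
def p(m,r=None):
    s=readout.read_state();print(m,r,round(s["t"],2),np.round(s["ee_pos"],4),np.round(s["force"],2));return s
u=np.array([np.cos(np.radians(95)),np.sin(np.radians(95)),0]); C=np.array([.6615,-.065,0])
for d in(.010,.020,.038):
    r=arm.line_to(C+u*d+[0,0,.0875],max_speed=.04,threshold=15);p(d,r)
    if r: break
cv2.imwrite("pics/t3.png",eyes.grab_frame("top")); a=eyes.grab_frame("side")
cv2.imwrite("pics/side3.png",cv2.resize(a[150:300,260:440],None,fx=4,fy=4,interpolation=cv2.INTER_CUBIC))
E
```

```text
0.01 False 6.03 [ 0.6607 -0.055   0.0875] [-0.36 -0.58  4.86]
0.02 False 6.43 [ 0.6598 -0.0438  0.0876] [0.64 0.14 5.05]
0.038 False 7.03 [ 0.6582 -0.0254  0.0876] [0.77 1.38 3.37]
```

View pics/side3.png

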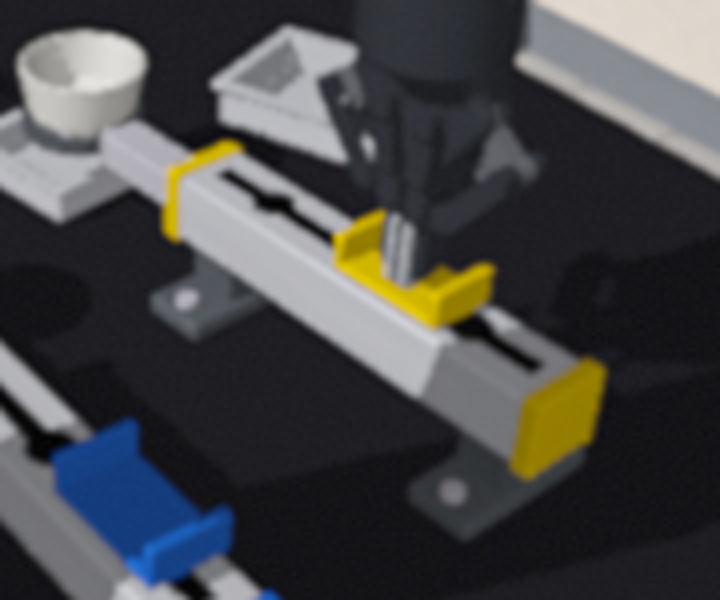

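The yellow cup has slid forward about 28 mm, still down, with the fingertip (400,280) at its front lip. I'll raise clear of the floor and push on the lip alone, so that the button can pop up.

```bash
python3 - <<'E'
from h import *
def p(m,r=None):
    s=readout.read_state();print(m,r,round(s["t"],2),np.round(s["ee_pos"],4),np.round(s["force"],2));return s
u=np.array([np.cos(np.radians(95)),np.sin(np.radians(95)),0]); C=np.array([.6615,-.065,0])
arm.line_to(C+u*.038+[0,0,.0985],max_speed=.06);p("up")
for d in np.r_[.060,np.arange(.066,.0901,.003)]:
    r=arm.line_to(C+u*d+[0,0,.0985],max_speed=.04,threshold=8);s=p(round(d,3),r)
    if r or s["force"]@u<-7: break
cv2.imwrite("pics/t4.png",eyes.grab_frame("top")); a=eyes.grab_frame("side")
cv2.imwrite("pics/side4.png",cv2.resize(a[150:300,240:420],None,fx=4,fy=4,interpolation=cv2.INTER_CUBIC))
E
```

```text
up None 7.47 [ 0.6578 -0.0279  0.0984] [ 0.41 -0.85 -0.85]
0.06 False 8.17 [ 0.6564 -0.0045  0.0987] [-0.48  0.29  0.95]
0.066 False 8.47 [ 6.561e-01 -1.000e-04  9.870e-02] [ 0.2  -3.22  2.26]
0.069 False 8.72 [0.6558 0.0033 0.0986] [ 0.63 -2.22  2.31]
0.072 False 8.97 [0.6554 0.0072 0.0986] [ 1.75 -3.47  2.33]
0.075 False 9.22 [0.6551 0.0105 0.0986] [ 1.98 -2.43  1.69]
0.078 False 9.47 [0.6549 0.0135 0.0987] [ 1.31 -2.35  2.53]
0.081 False 9.72 [0.6546 0.0163 0.0986] [ 1.68 -2.04  3.29]
0.084 False 9.97 [0.6543 0.0193 0.0986] [ 2.37 -0.93  2.88]
0.087 False 10.22 [0.6541 0.0224 0.0987] [ 2.87 -0.98  4.68]
0.09 False 10.47 [0.6538 0.0253 0.0987] [ 2.87 -1.16  4.7 ]
```

View pics/side4.png

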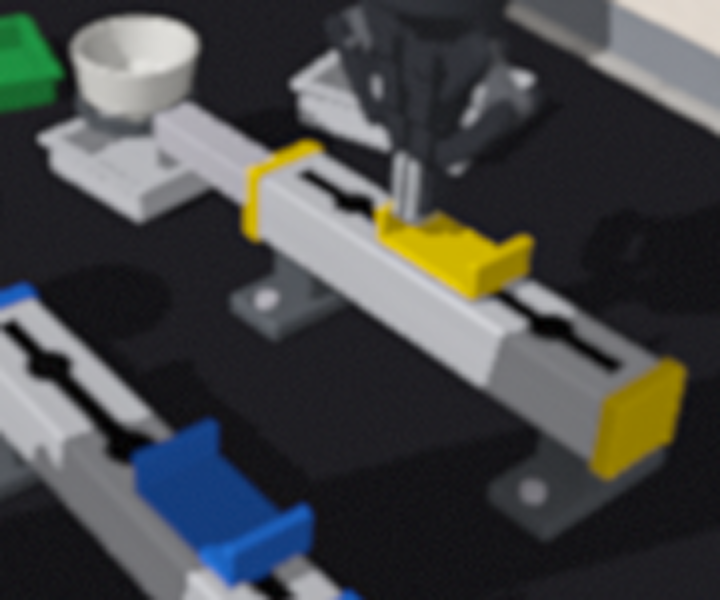

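```bash
python3 - <<'E'
from h import *
a=cv2.imread("pics/t4.png")
c=lambda x:cv2.resize(x,None,fx=4,fy=4,interpolation=cv2.INTER_CUBIC)
cv2.imwrite("pics/top4c.png",c(a[140:220,185:385]))
f=lambda pts,o:np.array([[o[0]+(x+.5)/4-.5,o[1]+(y+.5)/4-.5] for x,y in pts])
for z in(.105,.111):print(np.round(pix2z("side",f([(475,262),(530,238),(378,208)],(240,150)),z),4).tolist())
s=readout.read_state();print(s["t"],s["ee_pos"],s["force"],s["wrist_torque"])
E
```

```text
[[0.6437, -0.0298, 0.105], [0.6803, -0.0293, 0.105], [0.6348, 0.0337, 0.105]]
[[0.6375, -0.0359, 0.111], [0.6735, -0.0355, 0.111], [0.6287, 0.0267, 0.111]]
10.5667 [0.65381112 0.02528492 0.09864665] [ 3.3838211  -0.50263023  4.18226463] [-0.082007   -0.69092608 -0.03790381]
```

View pics/top4c.png

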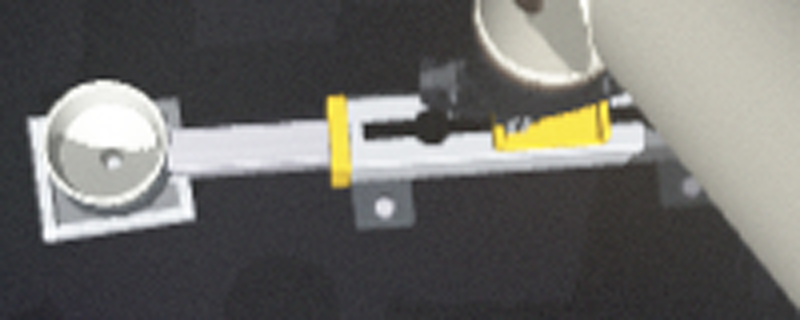

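The top crop shows the funnel at (106,143) over the dish, and the rear lip shifted from 713 to about 605 px. That is about 67 mm of extension, close to the hole. I'll nudge forward by 1.5 mm steps until it locks, then release.

```bash
python3 - <<'E'
from h import *
def p(m,r=None):
    s=readout.read_state();print(m,r,round(s["t"],2),np.round(s["ee_pos"],4),np.round(s["force"],2));return s
u=np.array([np.cos(np.radians(95)),np.sin(np.radians(95)),0]); C=np.array([.6615,-.065,0])
for d in(.0915,.093):
    r=arm.line_to(C+u*d+[0,0,.0987],max_speed=.03,threshold=5);p(d,r)
    if r: break
e=readout.read_state()["ee_pos"]
arm.line_to(e-u*.012,max_speed=.06); p("back")
arm.line_to(e-u*.012+[0,0,.05],max_speed=.12); p("up")
arm.line_to(e-u*.20+[0,0,.15],max_speed=.2); p("away")
c=lambda x:cv2.resize(x,None,fx=4,fy=4,interpolation=cv2.INTER_CUBIC)
a=eyes.grab_frame("top");b=eyes.grab_frame("side");cv2.imwrite("pics/t5.png",a);cv2.imwrite("pics/s5.png",b)
cv2.imwrite("pics/both5.png",np.vstack([cv2.resize(a[140:220,185:385],(640,256),interpolation=cv2.INTER_CUBIC),cv2.resize(b[170:255,240:400],(640,340),interpolation=cv2.INTER_CUBIC)]))
E
```

```text
0.0915 False 10.82 [0.6537 0.0262 0.0988] [ 3.21 -1.39  3.64]
0.093 False 11.07 [0.6536 0.0276 0.0988] [ 4.68 -1.78  3.42]
back None 11.42 [0.6528 0.0145 0.0973] [-0.2  -0.3  -0.39]
up None 11.98 [0.6544 0.0156 0.1488] [ 0.35  0.43 -0.84]
away None 13.2 [ 0.6706 -0.1696  0.248 ] [0.22 0.65 0.5 ]
```

View pics/both5.png

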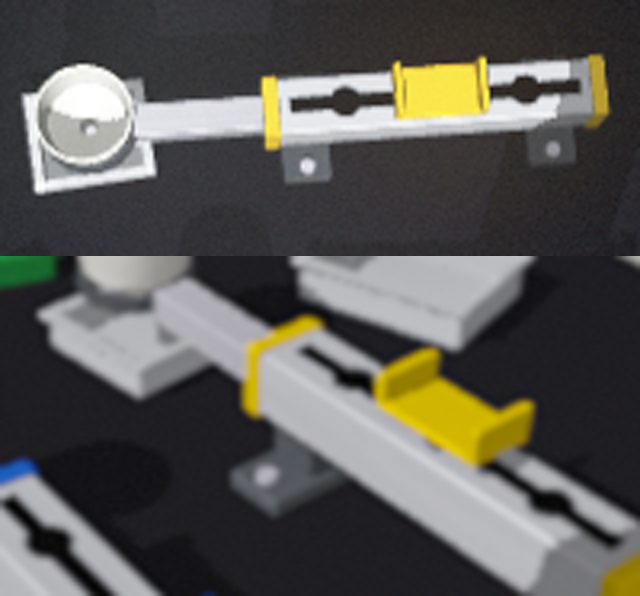

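```bash
python3 - <<'E'
from h import *
from scipy.optimize import least_squares
u=np.array([np.cos(np.radians(95)),np.sin(np.radians(95)),0]); C=np.array([.6615,-.066,.099])
def comps(fn):
    h=cv2.cvtColor(cv2.imread(fn),cv2.COLOR_BGR2HSV); m=cv2.inRange(h,(20,120,60),(35,255,255))
    n,l,s,c=cv2.connectedComponentsWithStats(m); return [(s[i,4],s[i,:4].tolist(),np.round(c[i],2)) for i in range(1,n) if s[i,4]>25]
M={}
for n,fs in(("top",("top1","t5")),("side",("side1","s5"))):
    for f in fs:
        print(f); k=comps(f"pics/{f}.png"); [print("  ",x) for x in k]; M[f]=max(k,key=lambda x:x[0])[2]
def res(q):
    o=[]
    for n,a,b in(("top","top1","t5"),("side","side1","s5")):
        P=proj(n,[C,C+u*q[0]+[0,0,q[1]]]); o+=list((M[b]-M[a])-(P[1]-P[0]))
    return o
r=least_squares(res,[.07,0],x_scale=.01);print("ext,dz",r.x,"res",r.fun)
for dz in(0,-.006): print(dz,np.round(res([.07,dz]),2))
E
```

```text
top1
   (np.int32(281), [469, 94, 18, 31], array([478.54, 104.62]))
   (np.int32(483), [335, 155, 30, 20], array([349.42, 165.69]))
   (np.int32(116), [368, 157, 8, 24], array([371.56, 168.2 ]))
   (np.int32(105), [266, 163, 7, 24], array([269.23, 174.69]))
t5
   (np.int32(486), [307, 157, 31, 20], array([322.32, 167.48]))
   (np.int32(109), [368, 157, 8, 23], array([371.65, 167.87]))
   (np.int32(109), [266, 163, 7, 24], array([269.21, 174.44]))
side1
   (np.int32(123), [300, 184, 22, 27], array([307.46, 194.69]))
   (np.int32(723), [356, 206, 44, 33], array([376.99, 223.12]))
   (np.int32(449), [387, 238, 25, 32], array([399.49, 254.14]))
s5
   (np.int32(124), [300, 184, 22, 27], array([307.47, 194.6 ]))
   (np.int32(634), [333, 193, 41, 29], array([352.23, 207.9 ]))
   (np.int32(450), [387, 239, 25, 31], array([399.37, 254.24]))
ext,dz [0.0658121  0.00029197] res [-0.20831493 -0.10282362  0.21311462  0.02522307]
0 [ 1.52 -0.26  1.73  0.81]
-0.006 [ 1.8  -0.92  1.98 -1.65]
```

Both views fit an extension of 66 mm (within the hole's play) with the button at its original height (dz≈0.3 mm; if it were still down it would read −6 mm). So it has popped up and locked. The dish corners are unmoved, nothing went near the blue boom, and the arm is clear.

```bash
python3 -c "
from h import *
print(job.sign_off())"
```

```text
the job is handed in; nothing more can be done
None
```

I extended the yellow boom by one hole and handed the job in: images put the extension at about 66 mm with the button back at full height, and the funnel stands over the unmoved foil dish; the blue boom was not touched.

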